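# Restock the counter display behind the older stock

### The job

Restock the counter display from the delivery carrier: stand each of the four fresh goods upright in the middle of the empty place directly behind the older one of its own kind, so that the back row repeats the front row in the same order and the older stock is sold first. Leave the front row standing where it is.

Things in the scene. Friction and masses are not known exactly. Their poses are not given: they have to be found in the camera images.
- new_juice: FRESH stock, at the start upright in a cell of the delivery carrier (which one varies): slim round juice bottle of green juice with a narrow neck and dark screw cap: 41 mm diameter, 125 mm tall; sides straight up to 85 mm, then sloping to the 20 mm wide cap; 0.16 kg. Loose. Origin: centre of its underside, z up; starts with the carrier's yaw.
- new_can: FRESH stock, at the start upright in a cell of the delivery carrier (which one varies): plain drink can, metal top with pull tab: 67 mm diameter, 115 mm tall, straight sides from 8 to 103 mm; 0.35 kg. Loose. Origin: centre of its underside, z up; starts with the carrier's yaw.
- new_honey: FRESH stock, at the start upright in a cell of the delivery carrier (which one varies): squat glass honey jar with a screw lid: body 58 x 62 mm, 86 mm tall, lid 56 mm diameter from 75 mm up; 0.36 kg. Loose. Origin: centre of its underside, z up; starts with the carrier's yaw.
- new_shaker: FRESH stock, at the start upright in a cell of the delivery carrier (which one varies): glass sugar shaker with a domed metal top: glass 44 mm across at 30 mm height, narrowing to 30 mm at 70; top straight and 34 mm across from 66 to 79 mm, then domed; 90 mm tall in all; 0.10 kg. Loose. Origin: centre of its underside, z up; starts with the carrier's yaw.
- old_juice: OLDER stock, same kind, shape and size as new_juice, upright in the middle of a front-row place of the display (lane varies). Loose, stays where it is. Origin: centre of its underside, z up, x and y as the display's. The middle of the empty place directly behind it, for new_juice, is 100 mm along +x from this origin.
- old_can: OLDER stock, same kind, shape and size as new_can, upright in the middle of a front-row place of the display (lane varies). Loose, stays where it is. Origin: centre of its underside, z up, x and y as the display's. The middle of the empty place directly behind it, for new_can, is 100 mm along +x from this origin.
- old_honey: OLDER stock, same kind, shape and size as new_honey, upright in the middle of a front-row place of the display (lane varies). Loose, stays where it is. Origin: centre of its underside, z up, x and y as the display's. The middle of the empty place directly behind it, for new_honey, is 100 mm along +x from this origin.
- old_shaker: OLDER stock, same kind, shape and size as new_shaker, upright in the middle of a front-row place of the display (lane varies). Loose, stays where it is. Origin: centre of its underside, z up, x and y as the display's. The middle of the empty place directly behind it, for new_shaker, is 100 mm along +x from this origin.
- display: Fixed wooden tray 220 x 376 mm, two rows of four places. Origin: centre of underside; x from front (board with white tickets, robot's side) to back, y along rows, z up. Floor at z 14 mm. Lanes at y +-45, +-135; front row x -50 (filled), back row x +50 (empty). Round dowels part lanes (top z 30) and rows (top z 23); a place is 82 wide, 92 deep clear. Boards 34 (front) to 42 mm high.
- carrier: Fixed grey plastic delivery carrier 94 x 309 mm, four cells in one row. Origin: centre of underside; y along the row, x across it, z up. Floor at z 8 mm; cell middles at y +-38, +-114 mm, each 72 x 84 mm in the clear; partitions 28 mm, long walls 35 mm high, a grip bar 64 mm high at each end.

How it is judged:
At the end, for the whole second after the job is handed in: Each fresh item stands on the display's floor, released, at rest and upright within 0.08 rad, within 15 mm (each way) of the middle of the back-row place, 100 mm behind the older item of its kind; every older item is upright and within 12 mm of where it stood (x of new_juice in the frame of old_juice between 0.085 and 0.115 m and y of new_juice in the frame of old_juice between -0.015 and 0.015 m and z of new_juice in the frame of display between 0.009 and 0.019 m and angle between each of new_juice, old_juice, new_can, old_can, new_honey, old_honey, new_shaker, old_shaker's own z axis and vertical below 0.08 rad and linear speed of each of new_juice, old_juice, new_can, old_can, new_honey, old_honey, new_shaker, old_shaker below 0.02 m/s and distance of each of old_juice, old_can, old_honey, old_shaker from where it was at the start of the episode below 0.012 m and x of new_can in the frame of old_can between 0.085 and 0.115 m and y of new_can in the frame of old_can between -0.015 and 0.015 m and z of new_can in the frame of display between 0.009 and 0.019 m and x of new_honey in the frame of old_honey between 0.085 and 0.115 m and y of new_honey in the frame of old_honey between -0.015 and 0.015 m and z of new_honey in the frame of display between 0.009 and 0.019 m and x of new_shaker in the frame of old_shaker between 0.085 and 0.115 m and y of new_shaker in the frame of old_shaker between -0.015 and 0.015 m and z of new_shaker in the frame of display between 0.009 and 0.019 m); the robot touches nothing.
It fails at once if a piece of the older stock in the front row is knocked over (angle between any of old_juice, old_can, old_honey, old_shaker's own z axis and vertical above 0.5 rad).
It also fails if it takes over 106 s, if anything falls off the work surface, if the arm or the gripper's body presses on something with over 40 N, if the wrist force passes 120 N, or if a joint passes its speed limit or range.

### The arm

A 7-joint arm with a two-finger parallel gripper is mounted at the origin on a cart in front of the work surface, level with it; the furniture and walls round the work are solid. World frame = base frame: x ahead of the robot, y to its left, z up, the work surface at z = 0. Lengths are in m, angles in rad, forces in N, time in s.
With the tool pointing down it reaches from about 0.4 to 0.85 m from the base axis. Payload 10.4 kg.
Tool frame: the origin (TCP) lies between the finger pads; the fingertips stand 19 mm ahead of it and the grasp point (between the pads) is the TCP; z points along the fingers, x is the direction in which the jaws open and shut, and the axes are right-handed (so a half turn about z gives the same grasp; the last joint's range is limited). The gripper opens to 87 mm and grips with 3 to 60 N. Pads are 19 mm wide; open, the fingers measure 117 mm over their backs; the gripper's body (75 mm by 190 mm) begins 51 mm behind the grasp point.
Start: joints at [-1.248, 0.332, -0.065, 1.46, 0.022, 1.35, -0.088], TCP at [0.212, 0.588, 0.242] pointing down, gripper open.
Joint ranges: [-2.6, 2.6], [-0.5, 2.12], [-1.47, 1.34], [0.16, 2.42], [-1.27, 4.41], [0.06, 2.06], [-2.6, 2.6]. Speed limits (rad/s): [2.22, 2.22, 2.79, 2.79, 3.14, 3.14, 3.14].

### API

Orientations are given as [roll, pitch, yaw] about the fixed x, y, z axes, in that order (R = Rz(yaw) Ry(pitch) Rx(roll)).
In Python, from station import status, cams, workorder, spotter gives the robot as it stands. The module is installed in compiled form; this text tells all that it offers.
- The arm moves only by the tool arm_command, never from a script. Its argument "steps" is one flat list of numbers, 7 for each row, row after row: the opening, from -1 (shut) to 1 (fully open), then the shift along the tool's x, y, z in units of 40 mm (1.0 is 40 mm), then the turn, a rotation vector about the tool's x, y, z in units of 5 degrees (1.0 is 5 degrees). In form: [grip, tx, ty, tz, ax, ay, az, grip, tx, ty, tz, ax, ay, az, ...]. A call has 1 to 12 rows; each row is the pose to reach, as a shift and turn from the pose commanded when the call began, along the tool's axes at that moment; what a row does not reach only later rows make up. A row lasts 1/12 s, in which the tool goes at most 41.7 mm and 7.16 degrees, less where a joint would pass 70% of its speed; a pose out of reach is approached as far as the arm can. A call with a gripper value outside its range is refused whole. The fingers move at their own pace and stop on an object; the grip force is fixed at half the most. Time passes only in rows, so rows that repeat a pose let the fingers close. It gives the time, the measured TCP pose, the force and the opening at its end, in the units of the state.
- status.get_obs(): the state, without advancing time (a new reading comes with each control period).
- cams.capture(name): name is "scene" or "top"; returns (picture, depth): 480x640x3 uint8, red, green, blue; 480x640 float32, m along the optical axis (not along the pixel's ray), 0 where there is no reading.
- cams.calibration(name): a dict with "fx", "fy", "cx", "cy" (pixels), "dist_coeffs" ([k1, k2, p1, p2, k3] as OpenCV has them; the pictures are not rectified), "extrinsics" (4x4, takes a point from camera to world coordinates). Camera axes: x right, y down, z forward; pixel columns grow to the right and rows downward; lengths in m; the calibration is good to about 2 mm. A picture is of the moment at which its call begins. calibration takes no time and is no camera call.
- workorder.job_done(): hands the job in, once; it reports no verdict.
Trained networks look in the newest picture that a camera, given by its name, has taken for a name from the list of things; names that differ only in an ending like _2 or _b are one class to them, and where a whole thing is asked for, a point or a joint stands for the part that bears it (a point fixed in the world has none). Each returns a list of dicts, best first, with "conf" (0 to 1); they miss things now and then, are a little off and sometimes report something else, mostly with a low value. They report only what shows in the picture. A call takes as long as a camera call.
- spotter.recognise(label, camera): "centre" ([row, column] in pixels, amid what is visible of it).
- spotter.trace(label, camera): "region" (480x640 bool, what is visible of it) and "centre" ([row, column] in pixels, amid what is visible of it).
The state is a dict: "time": time; "q": joint angles; "joint_velocities": joint speeds; "joint_efforts": joint torques, N m; "ee_pos": TCP position; "ee_rot": TCP orientation; "ft_force": force on the tool from outside, world axes, zero at the start; "wrist_torque": the same for the moment, N m; "gripper_width": opening from 0.0 (shut) to 1.0 (fully open).
Only numpy, scipy, OpenCV 4.12 (cv2) and the standard library are available. Lean on these libraries where they do the work, as an engineer would, in place of code of your own. Each camera call takes 0.05 s, during which the arm holds its last target. There are 200 camera calls.

## Working session

There is one attempt and no reset: what is moved stays moved. The work goes in short steps, Python scripts to look and compute and a tool call to move; the robot and the scene stay as the last step left them, time stands still between calls to the robot, and variables do not carry over. Pictures are saved under pics/ and viewed, about 12 in all and at most 16, crops included, and the job is handed in when it is done.

Besides the shell and the picture viewer there is one more tool, called after "Call:" by a JSON object that holds its "name" and its "arguments". arm_command: Moves the arm, as the interface text tells. Its arguments: {"type":"object","properties":{"steps":{"type":"array"}},"required":["steps"]}

```bash
mkdir -p pics
cat > h.py <<'E'
import numpy as np, cv2
from station import status, cams, workorder, spotter
def shot(name,fn=None):
    rgb,d=cams.capture(name)
    if fn: cv2.imwrite('pics/'+fn,rgb[:,:,::-1])
    return rgb,d
def world(cam,rc,z):
    c=cams.calibration(cam);K=np.array([[c['fx'],0,c['cx']],[0,c['fy'],c['cy']],[0,0,1]])
    return z
def cloud(cam,d,mask):
    c=cams.calibration(cam);K=np.array([[c['fx'],0,c['cx']],[0,c['fy'],c['cy']],[0,0,1]])
    r,cc=np.nonzero(mask&(d>0))
    n=cv2.undistortPoints(np.stack([cc,r],1).astype(float)[:,None],K,np.array(c['dist_coeffs']))[:,0]
    z=d[r,cc];P=np.c_[n*z[:,None],z,np.ones(len(z))]
    return (np.array(c['extrinsics'])@P.T).T[:,:3],r,cc
E
python3 - <<'E'
from h import *
np.set_printoptions(precision=3,suppress=True)
s=status.get_obs();print(s['time'],s['ee_pos'],s['ee_rot'])
D={}
for cam in('top','scene'):
    _,D[cam]=shot(cam,cam+'0.png')
    print(cam,cams.calibration(cam)['extrinsics'])
    for l in ['juice','can','honey','shaker']:
        for p in('new_','old_'):
            for o in spotter.trace(p+l,cam)[:2]:
                P,r,c=cloud(cam,D[cam],o['region'])
                if len(P): 
                    t=P[P[:,2]>np.percentile(P[:,2],97)-.006]
                    print(cam,p+l,round(o['conf'],2),np.round(o['centre']),len(P),'top mid',(t.min(0)+t.max(0))/2,'lo',np.percentile(P,2,axis=0),'hi',np.percentile(P,98,axis=0))
    for l in('display','carrier'):
        for o in spotter.trace(l,cam)[:1]:
            P,r,c=cloud(cam,D[cam],o['region']);rect=cv2.minAreaRect(P[:,:2].astype(np.float32)*1000)
            print(l,o['conf'],rect,np.percentile(P[:,2],[1,50,99]))
E
```

```text
0.0 [0.212 0.588 0.241] [3.142 0.001 1.225]
top [[-0.056 -0.977  0.204  0.291]
 [-0.998  0.056 -0.004 -0.014]
 [-0.008 -0.204 -0.979  1.16 ]
 [ 0.     0.     0.     1.   ]]
top new_juice 0.71 [281. 430.] 484 top mid [ 0.424 -0.262  0.134] lo [ 0.402 -0.275  0.016] hi [ 0.44  -0.24   0.135]
top old_juice 0.75 [280. 182.] 499 top mid [0.445 0.276 0.14 ] lo [0.427 0.255 0.022] hi [0.463 0.287 0.142]
top new_can 0.77 [247. 417.] 1112 top mid [ 0.49  -0.233  0.123] lo [ 0.459 -0.263  0.026] hi [ 0.52  -0.201  0.125]
top old_can 0.77 [286. 132.] 1275 top mid [0.441 0.364 0.13 ] lo [0.408 0.333 0.024] hi [0.469 0.396 0.132]
top new_honey 0.74 [185. 386.] 818 top mid [ 0.635 -0.181  0.097] lo [ 0.606 -0.208  0.012] hi [ 0.658 -0.154  0.099]
top old_honey 0.62 [279. 222.] 784 top mid [0.454 0.185 0.103] lo [0.428 0.157 0.02 ] hi [0.478 0.209 0.105]
top old_honey 0.57 [184. 383.] 845 top mid [ 0.635 -0.181  0.097] lo [ 0.606 -0.207  0.01 ] hi [ 0.659 -0.154  0.099]
top new_shaker 0.68 [218. 397.] 361 top mid [ 0.562 -0.205  0.098] lo [ 0.543 -0.22   0.022] hi [ 0.575 -0.186  0.1  ]
top old_sha
[... 984 characters left out ...]
.] 1380 top mid [ 0.632 -0.187  0.096] lo [ 0.603 -0.216  0.019] hi [ 0.66  -0.165  0.098]
scene old_honey 0.56 [200. 263.] 926 top mid [0.453 0.152 0.1  ] lo [0.427 0.151 0.021] hi [0.479 0.206 0.103]
scene new_shaker 0.74 [280. 391.] 693 top mid [ 0.562 -0.211  0.097] lo [ 0.545 -0.233  0.014] hi [ 0.576 -0.202  0.099]
scene old_shaker 0.91 [217. 280.] 597 top mid [0.462 0.084 0.103] lo [0.441 0.067 0.019] hi [0.477 0.1   0.105]
display 0.89 ((559.4791870117188, 471.1265869140625), (923.5042114257812, 330.64111328125), 77.35823822021484) [0.008 0.023 0.046]
carrier 0.78 ((556.2642822265625, -200.05165100097656), (389.0614929199219, 137.5858917236328), 18.97909164428711) [0.004 0.025 0.066]
```

View pics/scene0.png

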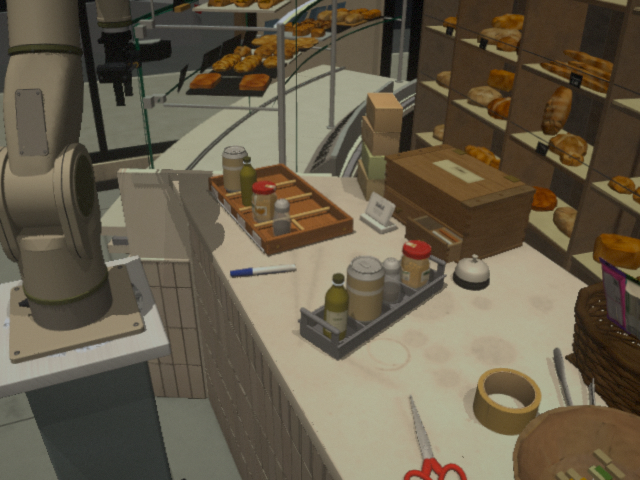

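```bash
cat > go.py <<'E'
# usage: go.py x y z yaw_deg : units from current measured pose
import sys
from h import *
from scipy.spatial.transform import Rotation as R
s=status.get_obs();Rc=R.from_euler('xyz',s['ee_rot'])
x,y,z,a=map(float,sys.argv[1:5])
t=Rc.inv().apply(np.array([x,y,z])-s['ee_pos'])/.04
r=np.degrees((Rc.inv()*R.from_euler('xyz',[np.pi,0,np.radians(a)])).as_rotvec())/5
print(round(s['time'],2),np.round(s['ee_pos'],4),'steps',np.round(t,2),np.round(r,2),'w',round(float(s['gripper_width']),3))
E
python3 go.py .45 .2 .26 0
```

```text
1.1 [0.2119 0.588  0.2416] steps [-7.11  8.89 -0.46] [-0.   -0.   14.04] w 1.002
```

Run:
```python
from h import *
for cam in('scene','top'):
    _,d=cams.capture(cam)
    P,r,c=cloud(cam,d,np.ones(d.shape,bool))
    h=np.zeros((30,36))
    print(cam,'rows y from .95 down, cols x from 0 to 1.0 (5cm), max z cm')
    for y in np.arange(.9,-.45,-.05):
        row=[]
        for x in np.arange(0,1.05,.05):
            m=(abs(P[:,0]-x)<.025)&(abs(P[:,1]-y)<.025)&(P[:,2]>-.3)
            row.append('%4d'%(100*P[m,2].max()) if m.any() else '   .')
        print('%5.2f'%y,''.join(row))
    if cam=='scene':
        for v in [(100,147),(60,150),(140,155),(60,282),(100,282),(150,282),(60,333),(120,110),(165,150),(80,115)]:
            m=np.zeros(d.shape,bool);m[v]=1;q,_,_=cloud(cam,d,m);print(v,np.round(q,3))
```

```text
scene rows y from .95 down, cols x from 0 to 1.0 (5cm), max z cm
 0.90    .   .   . -19 -19   .   .  40  17  43  41  41  41  21  42  19  41  38  40 -12  -7
 0.85    .   .   . -19 -19   .  40  40  43  43  42  43  43  41  42  41  41  40  40  -8  -7
 0.80    .   . -19 -19 -19   .  40  39  24  20  41  43  43  43  43  42  40  40 -11  -7  -8
 0.75    .   . -19 -19   .  46  40  45  38  20  20  18  41  43  43  41  40 -12  -7  -7   .
 0.70    .   . -19 -19   .   .  38  38  38  38  18  19  20  41  41  40  40  -8  -8   .   .
 0.65    .   .   .   0  25  33  31   .   .  38  38  38  20  38  38  40   .   . -11   .   .
 0.60    .   .   .  48  46  47   0   0   .   .   .  38  38  38  40   .   .   .   .   .   .
 0.55    .   .   .  48  48  48   0   0   0   0   .   .  37  39  45   .   .   .   .   .   .
 0.50    .   .   .  33  38  31   0   0   0   0   .   .   .   .  46   .   .   .   .   .   .
 0.45    .   .   .   .   .   .   0   0   0   .   .   .   4   0   .   .   .   .   .   .   .
 0.40    .   .   .   .   .   .   0   3  13  13   4   4   4   0   0   0   .   .   .   .   .
 0.35    .   .   .   .   .   .   0
[... 1552 characters left out ...]
in cloud
    n=cv2.undistortPoints(np.stack([cc,r],1).astype(float)[:,None],K,np.array(c['dist_coeffs']))[:,0]
      ~~~~~~~~~~~~~~~~~~~^^^^^^^^^^^^^^^^^^^^^^^^^^^^^^^^^^^^^^^^^^^^^^^^^^^^^^^^^^^^^^^^^^^^^^^
cv2.error: OpenCV(4.12.0) /io/opencv/modules/calib3d/src/undistort.dispatch.cpp:347: error: (-215:Assertion failed) CV_IS_MAT(_src) && CV_IS_MAT(_dst) && (_src->rows == 1 || _src->cols == 1) && (_dst->rows == 1 || _dst->cols == 1) && _src->cols + _src->rows - 1 == _dst->rows + _dst->cols - 1 && (CV_MAT_TYPE(_src->type) == CV_32FC2 || CV_MAT_TYPE(_src->type) == CV_64FC2) && (CV_MAT_TYPE(_dst->type) == CV_32FC2 || CV_MAT_TYPE(_dst->type) == CV_64FC2) in function 'cvUndistortPointsInternal'
```

View pics/top0.png

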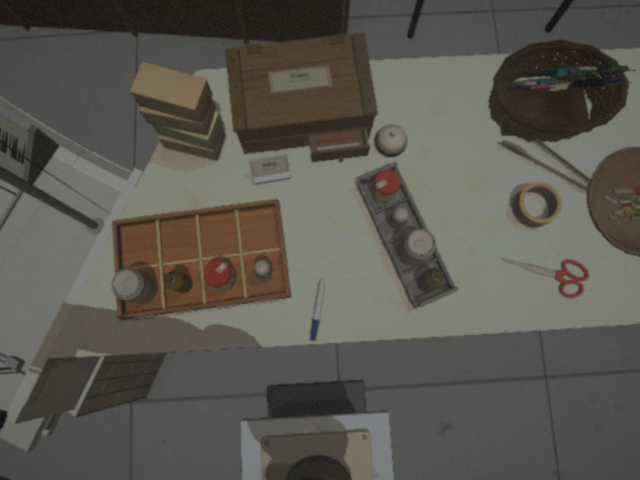

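Call:
{"name": "arm_command", "arguments": {"steps": [1,-0.3,0.4,0,0,0,1,1,-1,1.2,-0.1,0,0,2,1,-2,2.4,-0.4,0,0,4,1,-2.7,3.3,-0.4,0,0,5.4,1,-3.4,4.2,-0.4,0,0,6.8,1,-4.1,5.1,-0.4,0,0,8.2,1,-4.8,6,-0.4,0,0,9.6,1,-5.4,6.8,-0.4,0,0,11,1,-6,7.5,-0.4,0,0,12.4,1,-6.5,8.2,-0.4,0,0,13.6,1,-7.1,8.9,-0.4,0,0,14,1,-7.1,8.9,-0.4,0,0,14]}}

```text
time: 2.15
ee_pos: [0.4529, 0.1949, 0.258]
ee_rot: [3.141, -0.001, -0.006]
ft_force: [0.5, -0.2, -0.9]
gripper_width: 1.002
```

```bash
python3 go.py .4905 -.2355 .22 -69.3
```

```text
2.15 [0.4529 0.1949 0.258 ] steps [ 1.   10.75  0.96] [-1.000e-02 -2.000e-02  1.379e+01] w 1.002
```

Call:
{"name": "arm_command", "arguments": {"steps": [1,0.1,0.6,0,0,0,1.2,1,0.2,1.5,0,0,0,2.5,1,0.3,2.4,0,0,0,3.8,1,0.4,3.4,0,0,0,5.1,1,0.5,4.4,0,0,0,6.4,1,0.6,5.4,0,0,0,7.7,1,0.7,6.4,0,0,0,9,1,0.8,7.4,0.1,0,0,10.3,1,0.9,8.4,0.3,0,0,11.6,1,1,9.4,0.6,0,0,12.9,1,1,10.3,0.9,0,0,13.8,1,1,10.75,0.96,0,0,13.8]}}

```text
time: 3.15
ee_pos: [0.4902, -0.2342, 0.2178]
ee_rot: [3.14, -0.001, -1.211]
ft_force: [-0.4, 0.5, -0.2]
gripper_width: 1.004
```

```bash
python3 go.py .4905 -.2355 .092 -69.3
```

```text
3.15 [ 0.4902 -0.2342  0.2178] steps [ 0.03 -0.    3.15] [ 0.02 -0.01 -0.01] w 1.004
```

Call:
{"name": "arm_command", "arguments": {"steps": [1,0,0,0.4,0,0,0,1,0,0,1.1,0,0,0,1,0,0,1.9,0,0,0,1,0,0,2.6,0,0,0,1,0,0,3,0,0,0,1,0,0,3.15,0,0,0,1,0,0,3.15,0,0,0,-1,0,0,3.15,0,0,0,-1,0,0,3.15,0,0,0,-1,0,0,3.15,0,0,0,-1,0,0,3.15,0,0,0,-1,0,0,3.15,0,0,0]}}

```text
time: 4.15
ee_pos: [0.493, -0.2305, 0.0945]
ee_rot: [-3.139, -0.002, -1.201]
ft_force: [1.1, -3.1, 7.1]
gripper_width: 0.772
```

```bash
python3 go.py .4905 -.2355 .23 -69.3;python3 - <<'E'
import numpy as np
# rigid fit of display from measured front items
m={'juice':(.444,.274,1),'can':(.4395,.3625,2),'honey':(.4535,.1845,0),'shaker':(.463,.0895,-1)}
E
```

```text
4.15 [ 0.493  -0.2305  0.0945] steps [ 0.1   0.09 -3.39] [-0.03 -0.02  0.1 ] w 0.772
```

Call:
{"name": "arm_command", "arguments": {"steps": [-1,0,0,0,0,0,0,-1,0,0,-0.2,0,0,0,-1,0,0,-0.6,0,0,0,-1,0,0,-1.2,0,0,0,-1,0,0,-1.9,0,0,0,-1,0,0,-2.6,0,0,0,-1,0,0,-3.2,0,0,0,-1,0,0,-3.6,0,0,0,-1,0,0,-3.6,0,0,0]}}

```text
time: 4.9
ee_pos: [0.4927, -0.2298, 0.2402]
ee_rot: [-3.138, -0.001, -1.201]
ft_force: [0.1, -0.8, -3.3]
gripper_width: 0.771
```

```bash
python3 - <<'E'
from h import *
np.set_printoptions(precision=4,suppress=True)
s=status.get_obs();print(s['ee_pos'],s['gripper_width'],s['ft_force'])
_,d=shot('top');o=spotter.trace('new_can','top')[0]
P,_,_=cloud('top',d,o['region']);t=P[P[:,2]>np.percentile(P[:,2],97)-.006];print(o['conf'],(t.min(0)+t.max(0))/2)
# rigid fit, top camera
src=np.array([[-50,45],[-50,135],[-50,-45],[-50,-135]])*1e-3
dst=np.array([[.4445,.273],[.4395,.362],[.4538,.184],[.463,.0885]])
a=src-src.mean(0);b=dst-dst.mean(0);U,S,Vt=np.linalg.svd(a.T@b);Rm=(U@Vt).T
print(np.degrees(np.arctan2(Rm[1,0],Rm[0,0])))
print((Rm@a.T).T+dst.mean(0)-dst)
print('targets j,c,h,s',(Rm@a.T).T+dst.mean(0)+Rm@[.1,0])
E
python3 go.py .46 .1 .24 4.8
```

```text
[ 0.4927 -0.2298  0.2402] 0.770673947499903 [ 0.1237 -0.8435 -3.3433]
5.0 [ 0.4915 -0.2291  0.2365] steps [-7.96 -2.24 -0.08] [-1.000e-02  1.000e-02 -1.472e+01] w 0.772Traceback (most recent call last):
  File "<stdin>", line 4, in <module>
IndexError: list index out of range
```

```bash
python3 - <<'E'
import numpy as np
np.set_printoptions(precision=4,suppress=True)
src=np.array([[-50,45],[-50,135],[-50,-45],[-50,-135]])*1e-3
dst=np.array([[.4440,.273],[.4395,.362],[.4538,.184],[.463,.0895]])
a=src-src.mean(0);b=dst-dst.mean(0);U,S,Vt=np.linalg.svd(a.T@b);Rm=(U@Vt).T
print(np.degrees(np.arctan2(Rm[1,0],Rm[0,0])))
print((Rm@a.T).T+dst.mean(0)-dst)
print('targets j,c,h,s',(Rm@a.T).T+dst.mean(0)+Rm@[.1,0])
E
python3 go.py .53 .13 .25 4.8
```

```text
5.0621879434941475
[[ 0.0021 -0.0011]
 [-0.0013 -0.0004]
 [ 0.0002 -0.0017]
 [-0.001   0.0032]]
targets j,c,h,s [[0.5457 0.2808]
 [0.5378 0.3704]
 [0.5537 0.1911]
 [0.5616 0.1015]]
5.0 [ 0.4915 -0.2291  0.2365] steps [-8.02 -4.15 -0.33] [-1.000e-02  1.000e-02 -1.472e+01] w 0.772
```

Call:
{"name": "arm_command", "arguments": {"steps": [-1,-0.3,-0.1,-0.3,0,0,-0.8,-1,-0.9,-0.4,-0.3,0,0,-2.1,-1,-1.6,-0.8,-0.3,0,0,-3.4,-1,-2.4,-1.2,-0.3,0,0,-4.7,-1,-3.2,-1.7,-0.3,0,0,-6,-1,-4,-2.1,-0.3,0,0,-7.4,-1,-4.8,-2.5,-0.3,0,0,-8.8,-1,-5.6,-2.9,-0.3,0,0,-10.2,-1,-6.4,-3.3,-0.3,0,0,-11.6,-1,-7.2,-3.7,-0.3,0,0,-13,-1,-7.8,-4,-0.3,0,0,-14.2,-1,-8,-4.2,-0.3,0,0,-14.7]}}

```text
time: 6.0
ee_pos: [0.5309, 0.1348, 0.2465]
ee_rot: [-3.141, 0.005, 0.094]
ft_force: [0.7, 0.2, -3.5]
gripper_width: 0.768
```

```bash
python3 go.py .538 .371 .25 4.9
```

```text
6.0 [0.5309 0.1348 0.2465] steps [ 0.73 -5.86 -0.09] [-0.01  0.05  0.1 ] w 0.768
```

Call:
{"name": "arm_command", "arguments": {"steps": [-1,0.1,-0.4,0,0,0,0,-1,0.2,-1.2,0,0,0,0,-1,0.3,-2.1,0,0,0,0,-1,0.4,-3,0,0,0,0,-1,0.5,-3.9,0,0,0,0,-1,0.6,-4.8,0,0,0,0,-1,0.7,-5.5,0,0,0,0,-1,0.73,-5.86,0,0,0,0,-1,0.73,-5.86,0.3,0,0,0,-1,0.73,-5.86,0.8,0,0,0,-1,0.73,-5.86,1.4,0,0,0,-1,0.73,-5.86,1.6,0,0,0]}}

```text
time: 7.0
ee_pos: [0.5415, 0.3629, 0.1802]
ee_rot: [3.137, 0.005, 0.079]
ft_force: [-0.1, -0.7, -4.8]
gripper_width: 0.768
```

```bash
python3 go.py .538 .371 .102 4.9
```

```text
7.0 [0.5415 0.3629 0.1802] steps [-0.06 -0.22  1.95] [ 0.05  0.06 -0.08] w 0.768
```

Call:
{"name": "arm_command", "arguments": {"steps": [-1,0,-0.1,0.3,0,0,0,-1,-0.1,-0.2,0.7,0,0,0,-1,-0.1,-0.2,1.1,0,0,0,-1,-0.1,-0.2,1.5,0,0,0,-1,-0.1,-0.2,1.7,0,0,0,-1,-0.1,-0.2,1.8,0,0,0,-1,-0.1,-0.2,1.8,0,0,0]}}

```text
time: 7.58
ee_pos: [0.5382, 0.3727, 0.1127]
ee_rot: [3.141, 0.001, 0.081]
ft_force: [-0.6, -0.4, -4.6]
gripper_width: 0.768
```

```bash
cat >> h.py <<'E'
def tops(cam,d,labels):
    for l in labels:
        for o in spotter.trace(l,cam)[:2]:
            P,r,c=cloud(cam,d,o['region'])
            if len(P):
                t=P[P[:,2]>np.percentile(P[:,2],97)-.006]
                print(cam,l,round(o['conf'],2),np.round((t.min(0)+t.max(0))/2,3),'ext',np.round(t.max(0)-t.min(0),3))
E
python3 go.py .538 .371 .101 4.9; python3 -c "
from h import *
for c in ('top','scene'):
    _,d=shot(c,c+'1.png');tops(c,d,['new_can','old_can','old_juice','old_honey'])
"
```

```text
7.58 [0.5382 0.3727 0.1127] steps [-0.01  0.04  0.29] [ 0.01  0.01 -0.05] w 0.768
top new_can 0.64 [0.54  0.357 0.144] ext [0.047 0.03  0.014]
top old_can 0.57 [0.417 0.297 0.334] ext [0.088 0.164 0.418]
top old_juice 0.6 [0.444 0.275 0.14 ] ext [0.02  0.02  0.008]
top old_honey 0.57 [0.455 0.185 0.104] ext [0.054 0.054 0.008]
scene new_can 0.66 [ 0.561 -0.212  0.096] ext [0.026 0.028 0.008]
scene old_can 0.57 [0.439 0.331 0.133] ext [0.056 0.128 0.018]
scene old_juice 0.78 [0.442 0.266 0.137] ext [0.016 0.017 0.009]
scene old_honey 0.78 [0.454 0.181 0.1  ] ext [0.055 0.058 0.008]
```

View pics/scene1.png

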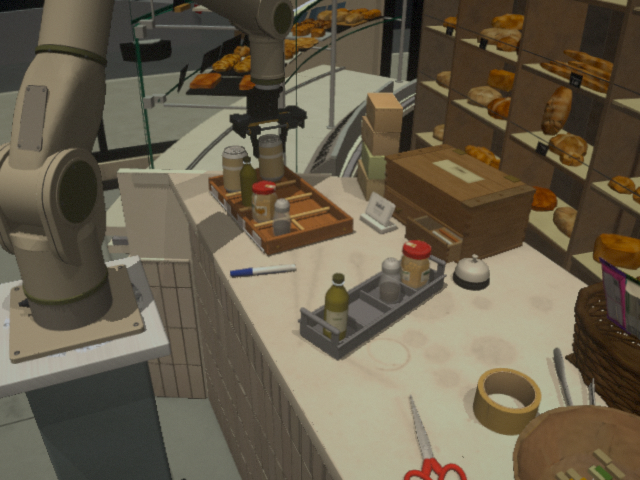

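Call:
{"name": "arm_command", "arguments": {"steps": [-1,0,0,0.15,0,0,0,-1,0,0.04,0.25,0,0,0,-1,0,0.04,0.3,0,0,0,-1,0,0.04,0.32,0,0,0,-1,0,0.04,0.32,0,0,0]}}

```text
time: 8.5
ee_pos: [0.5382, 0.3715, 0.1005]
ee_rot: [-3.141, 0.0, 0.082]
ft_force: [-1.3, -1.4, 0.2]
gripper_width: 0.767
```

Call:
{"name": "arm_command", "arguments": {"steps": [0.75,0,0,0,0,0,0,0.75,0,0,0,0,0,0,0.75,0,0,0,0,0,0,0.75,0,0,-0.2,0,0,0,0.75,0,0,-0.6,0,0,0,0.75,0,0,-1.2,0,0,0,1,0,0,-2,0,0,0,1,0,0,-2.8,0,0,0,1,0,0,-3.2,0,0,0,1,0,0,-3.2,0,0,0]}}

```text
time: 9.33
ee_pos: [0.54, 0.3724, 0.2341]
ee_rot: [-3.137, -0.006, 0.082]
ft_force: [1.1, 0.1, 0.3]
gripper_width: 0.989
```

```bash
python3 go.py .44 -.1 .24 -40
```

```text
9.33 [0.54   0.3724 0.2341] steps [-3.45 11.57 -0.22] [-0.08 -0.05  8.93] w 0.989
```

Call:
{"name": "arm_command", "arguments": {"steps": [1,-0.2,0.6,-0.2,0,0,0.5,1,-0.5,1.5,-0.2,0,0,1.3,1,-0.8,2.5,-0.2,0,0,2.1,1,-1.1,3.5,-0.2,0,0,2.9,1,-1.4,4.5,-0.2,0,0,3.7,1,-1.7,5.5,-0.2,0,0,4.5,1,-2,6.5,-0.2,0,0,5.3,1,-2.3,7.5,-0.2,0,0,6.1,1,-2.6,8.5,-0.2,0,0,6.9,1,-2.9,9.5,-0.2,0,0,7.7,1,-3.2,10.5,-0.2,0,0,8.5,1,-3.45,11.4,-0.2,0,0,9]}}

```text
time: 10.33
ee_pos: [0.4369, -0.0966, 0.2363]
ee_rot: [-3.141, 0.0, -0.708]
ft_force: [1.3, -1.0, -0.3]
gripper_width: 1.003
```

```bash
python3 go.py .4225 -.264 .21 -69.3; python3 -c "
from h import *
for c in ('top','scene'):
    _,d=shot(c,c+'2.png');tops(c,d,['new_can','old_can','old_juice','new_juice','new_shaker','new_honey'])
"
```

```text
10.33 [ 0.4369 -0.0966  0.2363] steps [2.45 3.41 0.65] [-0.01  0.01  5.75] w 1.003
top new_can 0.98 [0.542 0.369 0.13 ] ext [0.059 0.056 0.009]
top old_can 0.65 [0.441 0.364 0.131] ext [0.056 0.056 0.011]
top old_juice 0.86 [0.445 0.275 0.141] ext [0.019 0.018 0.009]
top new_juice 0.67 [ 0.392 -0.204  0.368] ext [0.081 0.134 0.475]
top new_honey 0.63 [0.501 0.235 0.089] ext [0.246 0.387 0.101]
top new_honey 0.57 [ 0.651 -0.182  0.097] ext [0.021 0.046 0.007]
scene new_can 0.86 [0.479 0.148 0.188] ext [0.185 0.433 0.163]
scene old_can 0.97 [0.438 0.332 0.132] ext [0.06  0.124 0.017]
scene old_juice 0.84 [0.442 0.265 0.136] ext [0.014 0.018 0.009]
scene new_juice 0.84 [ 0.423 -0.267  0.133] ext [0.02  0.019 0.008]
scene new_shaker 0.61 [ 0.562 -0.211  0.097] ext [0.028 0.031 0.008]
scene new_honey 0.79 [ 0.633 -0.186  0.096] ext [0.057 0.056 0.008]
```

Call:
{"name": "arm_command", "arguments": {"steps": [1,0.2,0.3,0,0,0,0.8,1,0.7,1,0,0,0,2,1,1.3,1.8,0.2,0,0,3.3,1,1.9,2.6,0.4,0,0,4.6,1,2.3,3.2,0.6,0,0,5.5,1,2.45,3.41,0.65,0,0,5.75,1,2.45,3.41,0.65,0,0,5.75,1,2.45,3.41,0.65,0,0,5.75]}}

```text
time: 11.7
ee_pos: [0.4246, -0.2613, 0.2102]
ee_rot: [3.141, 0.0, -1.205]
ft_force: [0.5, 0.2, -0.1]
gripper_width: 0.998
```

```bash
python3 go.py .4225 -.264 .089 -69.3
```

```text
11.7 [ 0.4246 -0.2613  0.2102] steps [0.05 0.07 3.03] [0.01 0.   0.06] w 0.998
```

Call:
{"name": "arm_command", "arguments": {"steps": [1,0,0,0.4,0,0,0,1,0.05,0.05,1.1,0,0,0,1,0.05,0.05,1.8,0,0,0,1,0.05,0.05,2.5,0,0,0,1,0.05,0.05,2.9,0,0,0,1,0.05,0.05,3.03,0,0,0,1,0.05,0.05,3.03,0,0,0,-1,0.05,0.05,3.03,0,0,0,-1,0.05,0.05,3.03,0,0,0,-1,0.05,0.05,3.03,0,0,0,-1,0.05,0.05,3.03,0,0,0,-1,0.05,0.05,3.03,0,0,0]}}

```text
time: 12.7
ee_pos: [0.4238, -0.2643, 0.0897]
ee_rot: [-3.14, -0.0, -1.205]
ft_force: [0.2, -0.0, 0.2]
gripper_width: 0.705
```

Call:
{"name": "arm_command", "arguments": {"steps": [-1,0,0,0,0,0,0,-1,0,0,0,0,0,0,-1,0,0,0,0,0,0,-1,0,0,0,0,0,0]}}

```text
time: 13.03
ee_pos: [0.4234, -0.2643, 0.0891]
ee_rot: [3.142, 0.0, -1.205]
ft_force: [-0.2, 0.3, 1.1]
gripper_width: 0.456
```

Call:
{"name": "arm_command", "arguments": {"steps": [-1,0,0,0,0,0,0,-1,0,0,0,0,0,0,-1,0,0,-0.3,0,0,0,-1,0,0,-0.8,0,0,0,-1,0,0,-1.5,0,0,0,-1,0,0,-2.3,0,0,0,-1,0,0,-3.1,0,0,0,-1,0,0,-3.7,0,0,0,-1,0,0,-4,0,0,0,-1,0,0,-4,0,0,0]}}

```text
time: 13.87
ee_pos: [0.4243, -0.2652, 0.2523]
ee_rot: [-3.137, -0.002, -1.206]
ft_force: [0.7, -1.3, -2.4]
gripper_width: 0.457
```

```bash
python3 go.py .52 .05 .25 4.9; python3 -c "
from h import *
_,d=shot('scene','scene3.png');tops('scene',d,['new_juice','new_can'])"
```

```text
13.87 [ 0.4243 -0.2652  0.2523] steps [-6.51 -5.05  0.06] [ -0.03  -0.05 -14.8 ] w 0.457
scene new_juice 0.86 [ 0.421 -0.271  0.283] ext [0.016 0.017 0.015]
scene new_can 0.58 [0.462 0.101 0.226] ext [0.212 0.593 0.206]
scene new_can 0.35 [ 0.421 -0.275  0.284] ext [0.016 0.025 0.015]
```

View pics/scene3.png

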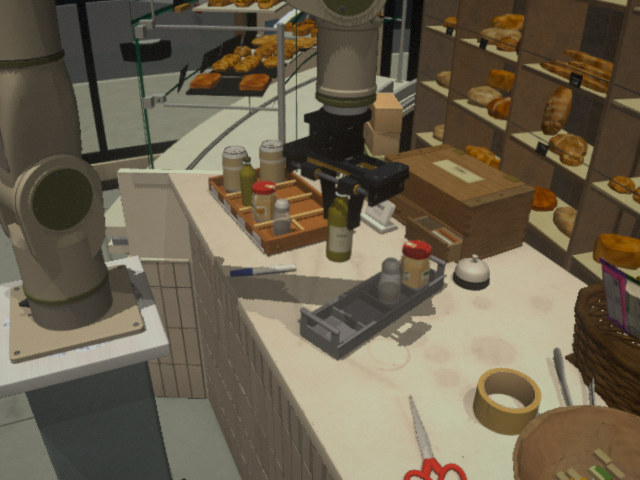

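Call:
{"name": "arm_command", "arguments": {"steps": [-1,-0.2,-0.2,0,0,0,-0.8,-1,-0.7,-0.5,0,0,0,-2.1,-1,-1.3,-1,0,0,0,-3.4,-1,-1.9,-1.5,0,0,0,-4.7,-1,-2.6,-2,0,0,0,-6,-1,-3.3,-2.5,0,0,0,-7.4,-1,-4,-3.1,0,0,0,-8.8,-1,-4.6,-3.6,0,0,0,-10.2,-1,-5.2,-4.1,0,0,0,-11.6,-1,-5.8,-4.5,0,0,0,-13,-1,-6.3,-4.9,0,0,0,-14.2,-1,-6.5,-5,0,0,0,-14.8]}}

```text
time: 15.02
ee_pos: [0.5171, 0.0543, 0.2471]
ee_rot: [3.141, 0.003, 0.097]
ft_force: [-0.5, -0.7, -2.2]
gripper_width: 0.456
```

```bash
python3 go.py .5445 .2825 .2 4.9
```

```text
15.02 [0.5171 0.0543 0.2471] steps [ 1.24 -5.61  1.17] [0.   0.03 0.13] w 0.456
```

Call:
{"name": "arm_command", "arguments": {"steps": [-1,0.1,-0.4,0,0,0,0,-1,0.3,-1.2,0,0,0,0,-1,0.5,-2.1,0,0,0,0,-1,0.7,-3,0,0,0,0,-1,0.9,-3.9,0,0,0,0,-1,1.1,-4.8,0.2,0,0,0,-1,1.2,-5.4,0.5,0,0,0,-1,1.24,-5.61,0.9,0,0,0,-1,1.24,-5.61,1.17,0,0,0,-1,1.24,-5.61,1.17,0,0,0,-1,1.24,-5.61,1.17,0,0,0]}}

```text
time: 15.93
ee_pos: [0.5472, 0.2757, 0.2013]
ee_rot: [3.14, 0.002, 0.084]
ft_force: [0.6, 0.3, -0.4]
gripper_width: 0.455
```

```bash
python3 go.py .5445 .2825 .097 4.9
```

```text
15.93 [0.5472 0.2757 0.2013] steps [-0.05 -0.18  2.61] [ 0.02  0.02 -0.02] w 0.455
```

Call:
{"name": "arm_command", "arguments": {"steps": [-1,0,-0.1,0.3,0,0,0,-1,-0.05,-0.2,0.9,0,0,0,-1,-0.05,-0.2,1.5,0,0,0,-1,-0.05,-0.2,2.1,0,0,0,-1,-0.05,-0.2,2.4,0,0,0,-1,-0.05,-0.2,2.5,0,0,0,-1,-0.05,-0.2,2.57,0,0,0,-1,-0.05,-0.2,2.62,0,0,0,-1,-0.05,-0.2,2.65,0,0,0,-1,-0.05,-0.2,2.65,0,0,0]}}

```text
time: 16.77
ee_pos: [0.5452, 0.2859, 0.0972]
ee_rot: [-3.141, -0.001, 0.086]
ft_force: [0.5, -0.5, -0.9]
gripper_width: 0.458
```

Call:
{"name": "arm_command", "arguments": {"steps": [-1,0,0.07,0,0,0,0,-1,0,0.07,0.03,0,0,0,-1,0,0.07,0.06,0,0,0,-1,0,0.07,0.06,0,0,0]}}

```text
time: 17.1
ee_pos: [0.5455, 0.2828, 0.0951]
ee_rot: [-3.141, -0.001, 0.086]
ft_force: [-1.1, -0.9, 6.1]
gripper_width: 0.458
```

Touching the floor; release part-open, wait, rise.

Call:
{"name": "arm_command", "arguments": {"steps": [0.3,0,0,0,0,0,0,0.3,0,0,0,0,0,0,0.3,0,0,0,0,0,0,0.3,0,0,0,0,0,0,0.3,0,0,-0.3,0,0,0,0.3,0,0,-0.8,0,0,0,0.3,0,0,-1.5,0,0,0,0.7,0,0,-2.3,0,0,0,1,0,0,-3,0,0,0,1,0,0,-3.4,0,0,0,1,0,0,-3.4,0,0,0]}}

```text
time: 18.02
ee_pos: [0.5466, 0.2835, 0.2352]
ee_rot: [-3.138, -0.006, 0.086]
ft_force: [0.3, -0.4, -0.8]
gripper_width: 0.871
```

```bash
python3 go.py .58 -.07 .22 -55
```

```text
18.02 [0.5466 0.2835 0.2352] steps [0.07 8.88 0.35] [-0.07 -0.04 11.98] w 0.871
```

Call:
{"name": "arm_command", "arguments": {"steps": [1,0,0.4,0,0,0,0.6,1,0,1.1,0,0,0,1.7,1,0,2,0,0,0,2.9,1,0,2.9,0,0,0,4.1,1,0,3.8,0,0,0,5.3,1,0,4.7,0,0,0,6.5,1,0,5.6,0,0,0,7.7,1,0,6.5,0,0,0,8.9,1,0,7.4,0.1,0,0,10.1,1,0,8.2,0.2,0,0,11.2,1,0,8.7,0.3,0,0,11.9,1,0,8.9,0.35,0,0,12]}}

```text
time: 19.02
ee_pos: [0.5748, -0.076, 0.2156]
ee_rot: [3.14, -0.001, -0.969]
ft_force: [1.4, 0.6, -0.1]
gripper_width: 0.998
```

```bash
python3 go.py .6345 -.1845 .18 -69.3; python3 -c "
from h import *
_,d=shot('top','top4.png');tops('top',d,['new_juice','old_juice','new_can','old_can'])
_,d=shot('scene','scene4.png');tops('scene',d,['new_honey','new_shaker','new_juice','old_juice'])"
```

```text
19.02 [ 0.5748 -0.076   0.2156] steps [3.08 0.3  0.89] [ 0.01 -0.01  2.75] w 0.998
top new_juice 0.57 [0.546 0.284 0.141] ext [0.018 0.02  0.009]
top new_juice 0.24 [ 0.562 -0.205  0.098] ext [0.027 0.028 0.01 ]
top old_juice 0.76 [0.445 0.275 0.141] ext [0.018 0.019 0.011]
top old_juice 0.21 [0.464 0.094 0.105] ext [0.025 0.025 0.01 ]
top new_can 0.81 [0.542 0.368 0.131] ext [0.058 0.057 0.011]
top old_can 0.84 [0.442 0.364 0.131] ext [0.055 0.056 0.011]
scene new_honey 0.68 [ 0.633 -0.186  0.096] ext [0.057 0.061 0.008]
scene new_honey 0.62 [0.545 0.275 0.136] ext [0.017 0.016 0.01 ]
scene new_shaker 0.56 [ 0.559 -0.212  0.097] ext [0.024 0.029 0.008]
scene new_juice 0.66 [0.545 0.275 0.136] ext [0.017 0.016 0.01 ]
scene old_juice 0.82 [0.444 0.271 0.137] ext [0.019 0.021 0.009]
```

Call:
{"name": "arm_command", "arguments": {"steps": [1,0.3,0,0,0,0,0.3,1,0.9,0.1,0.1,0,0,0.9,1,1.7,0.2,0.3,0,0,1.7,1,2.4,0.3,0.6,0,0,2.4,1,2.9,0.3,0.8,0,0,2.7,1,3.08,0.3,0.89,0,0,2.75,1,3.08,0.3,0.89,0,0,2.75,1,3.08,0.3,0.89,0,0,2.75]}}

```text
time: 20.18
ee_pos: [0.6363, -0.1796, 0.1802]
ee_rot: [3.141, 0.0, -1.201]
ft_force: [0.0, 1.5, -0.0]
gripper_width: 0.999
```

```bash
python3 go.py .634 -.1845 .068 -69.3
```

```text
20.18 [ 0.6363 -0.1796  0.1802] steps [0.1 0.1 2.8] [0.01 0.   0.1 ] w 0.999
```

Call:
{"name": "arm_command", "arguments": {"steps": [1,0.1,0.1,0.3,0,0,0.1,1,0.1,0.1,0.9,0,0,0.1,1,0.1,0.1,1.6,0,0,0.1,1,0.1,0.1,2.2,0,0,0.1,1,0.1,0.1,2.6,0,0,0.1,1,0.1,0.1,2.8,0,0,0.1,1,0.1,0.1,2.8,0,0,0.1,-1,0.1,0.1,2.8,0,0,0.1,-1,0.1,0.1,2.8,0,0,0.1,-1,0.1,0.1,2.8,0,0,0.1,-1,0.1,0.1,2.8,0,0,0.1,-1,0.1,0.1,2.8,0,0,0.1]}}

```text
time: 21.18
ee_pos: [0.6344, -0.185, 0.069]
ee_rot: [-3.141, -0.0, -1.21]
ft_force: [0.6, 0.3, -0.4]
gripper_width: 0.708
```

Call:
{"name": "arm_command", "arguments": {"steps": [-1,0,0,0,0,0,0,-1,0,0,0,0,0,0,-1,0,0,0,0,0,0,-1,0,0,0,0,0,0]}}

```text
time: 21.52
ee_pos: [0.6344, -0.1851, 0.0689]
ee_rot: [-3.141, -0.001, -1.21]
ft_force: [0.4, 0.3, 6.1]
gripper_width: 0.644
```

Call:
{"name": "arm_command", "arguments": {"steps": [-1,0,0,0,0,0,0,-1,0,0,-0.2,0,0,0,-1,0,0,-0.6,0,0,0,-1,0,0,-1.2,0,0,0,-1,0,0,-2,0,0,0,-1,0,0,-2.8,0,0,0,-1,0,0,-3.5,0,0,0,-1,0,0,-3.9,0,0,0,-1,0,0,-4,0,0,0,-1,0,0,-4,0,0,0]}}

```text
time: 22.35
ee_pos: [0.6341, -0.1849, 0.2289]
ee_rot: [-3.141, -0.0, -1.21]
ft_force: [0.6, 0.4, -3.4]
gripper_width: 0.646
```

```bash
python3 go.py .5555 .12 .22 4.9
```

```text
22.35 [ 0.6341 -0.1849  0.2289] steps [-7.82 -0.85  0.22] [-1.000e-02 -1.000e-02 -1.484e+01] w 0.646
```

Call:
{"name": "arm_command", "arguments": {"steps": [-1,-0.3,0,0,0,0,-0.8,-1,-0.9,-0.1,0,0,0,-2.1,-1,-1.6,-0.2,0,0,0,-3.4,-1,-2.3,-0.3,0,0,0,-4.7,-1,-3.1,-0.4,0,0,0,-6,-1,-3.9,-0.5,0,0,0,-7.4,-1,-4.7,-0.6,0,0,0,-8.8,-1,-5.5,-0.7,0.1,0,0,-10.2,-1,-6.3,-0.8,0.1,0,0,-11.6,-1,-7,-0.8,0.2,0,0,-13,-1,-7.6,-0.8,0.2,0,0,-14.2,-1,-7.8,-0.85,0.2,0,0,-14.8]}}

```text
time: 23.35
ee_pos: [0.5526, 0.1236, 0.2178]
ee_rot: [-3.141, 0.005, 0.093]
ft_force: [0.2, 0.1, -2.9]
gripper_width: 0.643
```

```bash
python3 go.py .554 .1925 .15 4.9
```

```text
23.35 [0.5526 0.1236 0.2178] steps [ 0.2  -1.71  1.69] [-0.01  0.05  0.09] w 0.643
```

Call:
{"name": "arm_command", "arguments": {"steps": [-1,0,-0.3,0,0,0,0,-1,0.1,-0.9,0.1,0,0,0,-1,0.2,-1.4,0.4,0,0,0,-1,0.2,-1.7,0.8,0,0,0,-1,0.2,-1.7,1.3,0,0,0,-1,0.2,-1.7,1.6,0,0,0,-1,0.2,-1.7,1.7,0,0,0,-1,0.2,-1.7,1.7,0,0,0]}}

```text
time: 24.02
ee_pos: [0.5574, 0.1862, 0.1508]
ee_rot: [3.14, 0.003, 0.079]
ft_force: [-0.3, -0.9, -3.0]
gripper_width: 0.642
```

```bash
python3 go.py .554 .1925 .078 4.9
```

```text
24.02 [0.5574 0.1862 0.1508] steps [-0.07 -0.17  1.82] [ 0.02  0.03 -0.07] w 0.642
```

Call:
{"name": "arm_command", "arguments": {"steps": [-1,0,0,0.2,0,0,0,-1,-0.05,-0.1,0.6,0,0,0,-1,-0.05,-0.1,1,0,0,0,-1,-0.05,-0.1,1.4,0,0,0,-1,-0.05,-0.1,1.65,0,0,0,-1,-0.05,-0.1,1.75,0,0,0,-1,-0.05,-0.1,1.8,0,0,0,-1,-0.05,-0.1,1.8,0,0,0]}}

```text
time: 24.68
ee_pos: [0.5561, 0.1912, 0.0808]
ee_rot: [-3.141, -0.001, 0.081]
ft_force: [-0.2, -0.0, -3.6]
gripper_width: 0.645
```

```bash
python3 go.py .554 .1925 .075 4.9
```

```text
24.68 [0.5561 0.1912 0.0808] steps [-0.05 -0.04  0.14] [-0.   -0.01 -0.05] w 0.645
```

Call:
{"name": "arm_command", "arguments": {"steps": [-1,0,0,0.08,0,0,0,-1,-0.05,0,0.13,0,0,0,-1,-0.05,0,0.16,0,0,0,-1,-0.05,0,0.16,0,0,0,-1,-0.05,0,0.16,0,0,0]}}

```text
time: 25.1
ee_pos: [0.5537, 0.1912, 0.0748]
ee_rot: [-3.141, -0.0, 0.082]
ft_force: [-4.3, -2.2, 6.4]
gripper_width: 0.644
```

Call:
{"name": "arm_command", "arguments": {"steps": [0.6,0,0,0,0,0,0,0.6,0,0,0,0,0,0,0.6,0,0,0,0,0,0,0.6,0,0,0,0,0,0,0.6,0,0,-0.3,0,0,0,0.6,0,0,-0.8,0,0,0,0.7,0,0,-1.5,0,0,0,1,0,0,-2.3,0,0,0,1,0,0,-3,0,0,0,1,0,0,-3.4,0,0,0,1,0,0,-3.4,0,0,0]}}

```text
time: 26.02
ee_pos: [0.5556, 0.1915, 0.2151]
ee_rot: [-3.139, -0.006, 0.081]
ft_force: [0.7, 0.7, 0.3]
gripper_width: 0.982
```

```bash
python3 go.py .561 -.15 .2 -69.3; python3 -c "
from h import *
_,d=shot('top','top5.png');_,d=shot('scene','scene5.png');tops('scene',d,['new_shaker'])"
```

```text
26.02 [0.5556 0.1915 0.2151] steps [-0.56  8.52  0.35] [-0.08 -0.04 14.79] w 0.982
scene new_shaker 0.75 [ 0.562 -0.212  0.096] ext [0.028 0.025 0.009]
scene new_shaker 0.48 [ 0.524 -0.229  0.063] ext [0.318 0.187 0.01 ]
```

Call:
{"name": "arm_command", "arguments": {"steps": [1,0,0.4,0,0,0,0.7,1,-0.1,1.1,0,0,0,2,1,-0.1,1.9,0,0,0,3.3,1,-0.2,2.7,0,0,0,4.6,1,-0.2,3.6,0,0,0,6,1,-0.3,4.5,0,0,0,7.4,1,-0.3,5.4,0,0,0,8.8,1,-0.4,6.3,0,0,0,10.2,1,-0.4,7.1,0.1,0,0,11.6,1,-0.5,7.8,0.2,0,0,13,1,-0.55,8.3,0.3,0,0,14.2,1,-0.55,8.5,0.35,0,0,14.8]}}

```text
time: 27.17
ee_pos: [0.5578, -0.1535, 0.1945]
ee_rot: [3.139, -0.0, -1.221]
ft_force: [1.3, 0.0, -0.2]
gripper_width: 1.001
```

```bash
python3 go.py .562 -.208 .16 -69.3; python3 -c "
from h import *
_,d=shot('top','top6.png');tops('top',d,['new_honey','old_honey'])"
```

```text
27.17 [ 0.5578 -0.1535  0.1945] steps [1.32 0.37 0.86] [ 0.03 -0.01 -0.13] w 1.001
top new_honey 0.6 [0.554 0.191 0.103] ext [0.055 0.053 0.008]
top old_honey 0.74 [0.455 0.185 0.104] ext [0.054 0.054 0.009]
```

Honey good (offset 99, −3 mm). Now the shaker.

Call:
{"name": "arm_command", "arguments": {"steps": [1,0.3,0.1,0.1,0,0,0,1,0.8,0.2,0.3,0,0,0,1,1.2,0.3,0.6,0,0,0,1,1.3,0.37,0.8,0,0,0,1,1.3,0.37,0.86,0,0,0,1,1.3,0.37,0.86,0,0,0]}}

```text
time: 27.82
ee_pos: [0.5638, -0.2019, 0.1606]
ee_rot: [3.14, 0.002, -1.208]
ft_force: [0.3, 0.2, -0.2]
gripper_width: 1.001
```

```bash
python3 go.py .562 -.208 .081 -69.3
```

```text
27.82 [ 0.5638 -0.2019  0.1606] steps [0.13 0.09 1.99] [0.02 0.02 0.02] w 1.001
```

Call:
{"name": "arm_command", "arguments": {"steps": [1,0.05,0.05,0.3,0,0,0,1,0.08,0.08,0.8,0,0,0,1,0.08,0.08,1.4,0,0,0,1,0.08,0.08,1.8,0,0,0,1,0.08,0.08,1.97,0,0,0,1,0.08,0.08,1.97,0,0,0,-1,0.08,0.08,1.97,0,0,0,-1,0.08,0.08,1.97,0,0,0,-1,0.08,0.08,1.97,0,0,0,-1,0.08,0.08,1.97,0,0,0,-1,0.08,0.08,1.97,0,0,0,-1,0.08,0.08,1.97,0,0,0]}}

```text
time: 28.82
ee_pos: [0.5624, -0.2076, 0.0831]
ee_rot: [-3.141, -0.0, -1.21]
ft_force: [0.3, 0.2, -0.1]
gripper_width: 0.632
```

Call:
{"name": "arm_command", "arguments": {"steps": [-1,0,0,0,0,0,0,-1,0,0,0,0,0,0,-1,0,0,0,0,0,0,-1,0,0,0,0,0,0,-1,0,0,0,0,0,0,-1,0,0,0,0,0,0]}}

```text
time: 29.32
ee_pos: [0.5622, -0.2075, 0.0827]
ee_rot: [-3.142, 0.0, -1.21]
ft_force: [-0.4, 0.2, 0.8]
gripper_width: 0.385
```

Call:
{"name": "arm_command", "arguments": {"steps": [-1,0,0,0,0,0,0,-1,0,0,-0.2,0,0,0,-1,0,0,-0.6,0,0,0,-1,0,0,-1.2,0,0,0,-1,0,0,-1.9,0,0,0,-1,0,0,-2.6,0,0,0,-1,0,0,-3.1,0,0,0,-1,0,0,-3.3,0,0,0,-1,0,0,-3.3,0,0,0]}}

```text
time: 30.07
ee_pos: [0.5629, -0.208, 0.2166]
ee_rot: [-3.139, -0.001, -1.21]
ft_force: [-0.5, -0.3, -0.0]
gripper_width: 0.389
```

```bash
python3 go.py .562 .06 .22 4.9;  python3 -c "
from h import *
_,d=shot('scene','scene7.png');tops('scene',d,['new_shaker'])"
```

```text
30.07 [ 0.5629 -0.208   0.2166] steps [-6.28 -2.34 -0.09] [ -0.02  -0.03 -14.84] w 0.389
scene new_shaker 0.61 [ 0.556 -0.212  0.229] ext [0.019 0.025 0.008]
```

View pics/scene7.png

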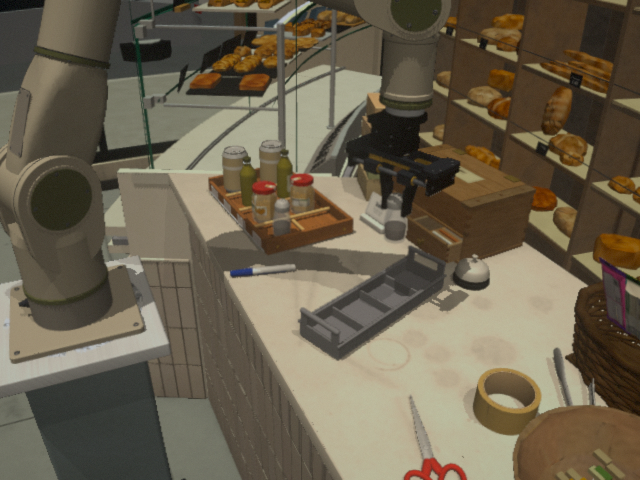

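Shaker is held upright at (395,215), the other three stand in the back row, the carrier is empty.

Call:
{"name": "arm_command", "arguments": {"steps": [-1,-0.2,-0.1,0,0,0,-0.8,-1,-0.6,-0.2,0,0,0,-2.1,-1,-1.2,-0.4,0,0,0,-3.4,-1,-1.8,-0.7,0,0,0,-4.7,-1,-2.5,-0.9,0,0,0,-6,-1,-3.2,-1.2,0,0,0,-7.4,-1,-3.9,-1.4,0,0,0,-8.8,-1,-4.5,-1.7,0,0,0,-10.2,-1,-5.1,-1.9,0,0,0,-11.6,-1,-5.7,-2.1,0,0,0,-13,-1,-6.1,-2.3,0,0,0,-14.2,-1,-6.3,-2.3,0,0,0,-14.8]}}

```text
time: 31.17
ee_pos: [0.5584, 0.0644, 0.2126]
ee_rot: [-3.141, 0.003, 0.092]
ft_force: [-0.3, -0.2, -0.7]
gripper_width: 0.383
```

```bash
python3 go.py .5625 .1015 .16 4.9
```

```text
31.17 [0.5584 0.0644 0.2126] steps [ 0.19 -0.91  1.31] [-0.    0.03  0.08] w 0.383
```

Call:
{"name": "arm_command", "arguments": {"steps": [-1,0.1,-0.3,0,0,0,0,-1,0.15,-0.7,0.2,0,0,0,-1,0.15,-0.9,0.5,0,0,0,-1,0.15,-0.9,0.9,0,0,0,-1,0.15,-0.9,1.2,0,0,0,-1,0.15,-0.9,1.3,0,0,0,-1,0.15,-0.9,1.3,0,0,0,-1,0.15,-0.9,1.3,0,0,0]}}

```text
time: 31.83
ee_pos: [0.5623, 0.0966, 0.1626]
ee_rot: [3.141, 0.0, 0.081]
ft_force: [0.4, 0.8, -0.3]
gripper_width: 0.386
```

```bash
python3 go.py .5625 .1015 .093 4.9
```

```text
31.83 [0.5623 0.0966 0.1626] steps [ 0.01 -0.12  1.74] [ 0.    0.   -0.06] w 0.386
```

Call:
{"name": "arm_command", "arguments": {"steps": [-1,0,0,0.3,0,0,0,-1,0,-0.08,0.7,0,0,0,-1,0,-0.08,1.1,0,0,0,-1,0,-0.08,1.5,0,0,0,-1,0,-0.08,1.65,0,0,0,-1,0,-0.08,1.72,0,0,0,-1,0,-0.08,1.72,0,0,0,-1,0,-0.08,1.72,0,0,0]}}

```text
time: 32.5
ee_pos: [0.5626, 0.1002, 0.0947]
ee_rot: [-3.141, -0.001, 0.081]
ft_force: [0.6, -0.3, -0.7]
gripper_width: 0.385
```

```bash
python3 go.py .5625 .1015 .0885 4.9
```

```text
32.5 [0.5626 0.1002 0.0947] steps [ 0.   -0.03  0.15] [-0.   -0.01 -0.05] w 0.385
```

Call:
{"name": "arm_command", "arguments": {"steps": [-1,0,0,0.07,0,0,0,-1,0,-0.03,0.12,0,0,0,-1,0,-0.03,0.15,0,0,0,-1,0,-0.03,0.15,0,0,0,-1,0,-0.03,0.15,0,0,0]}}

```text
time: 32.92
ee_pos: [0.5624, 0.1017, 0.0886]
ee_rot: [-3.141, -0.001, 0.082]
ft_force: [-0.4, -0.2, 5.0]
gripper_width: 0.389
```

Call:
{"name": "arm_command", "arguments": {"steps": [0.2,0,0,0,0,0,0,0.2,0,0,0,0,0,0,0.2,0,0,0,0,0,0,0.2,0,0,0,0,0,0,0.2,0,0,-0.3,0,0,0,0.2,0,0,-0.8,0,0,0,0.2,0,0,-1.5,0,0,0,0.2,0,0,-2.3,0,0,0,0.2,0,0,-3,0,0,0,0.2,0,0,-3.4,0,0,0,0.2,0,0,-3.4,0,0,0]}}

```text
time: 33.83
ee_pos: [0.5637, 0.1015, 0.2288]
ee_rot: [-3.14, -0.006, 0.081]
ft_force: [0.3, 0.3, 0.2]
gripper_width: 0.598
```

Call:
{"name": "arm_command", "arguments": {"steps": [0.2,0,0.5,0,0,0,0,0.2,0,1.3,0,0,0,0,0.2,0,2.2,0,0,0,0,0.2,0,3.1,0,0,0,0,0.2,0,4,0,0,0,0,0.2,0,4.9,0,0,0,0,0.2,0,5.6,0,0,0,0,0.2,0,6,0,0,0,0,0.2,0,6,0,0,0,0,0.2,0,6,0,0,0,0]}}

```text
time: 34.67
ee_pos: [0.5811, -0.1385, 0.2236]
ee_rot: [-3.142, 0.001, 0.08]
ft_force: [-0.2, -0.7, -0.6]
gripper_width: 0.6
```

```bash
python3 -c "
from h import *
L=[p+k for k in('juice','can','honey','shaker') for p in('new_','old_')]
_,d=shot('top','top8.png');tops('top',d,L)
rgb,d=shot('scene');cv2.imwrite('pics/scene8.png',cv2.resize(rgb[120:280,180:400,::-1],None,fx=3,fy=3))
print(status.get_obs()['ee_pos'],status.get_obs()['time'])"
```

```text
top new_juice 0.75 [0.547 0.283 0.14 ] ext [0.019 0.018 0.008]
top new_juice 0.6 [0.543 0.368 0.13 ] ext [0.057 0.058 0.01 ]
top old_juice 0.89 [0.445 0.274 0.14 ] ext [0.019 0.016 0.009]
top new_can 0.58 [0.543 0.368 0.13 ] ext [0.057 0.057 0.009]
top new_can 0.23 [0.501 0.234 0.091] ext [0.246 0.386 0.102]
top old_can 0.95 [0.441 0.364 0.13 ] ext [0.057 0.056 0.01 ]
top new_honey 0.82 [0.554 0.193 0.104] ext [0.055 0.054 0.009]
top new_honey 0.15 [0.445 0.275 0.14 ] ext [0.019 0.018 0.009]
top old_honey 0.96 [0.455 0.184 0.103] ext [0.054 0.052 0.009]
top new_shaker 0.54 [0.562 0.103 0.105] ext [0.028 0.025 0.01 ]
top old_shaker 0.6 [0.464 0.094 0.104] ext [0.025 0.024 0.008]
[ 0.58162376 -0.13735535  0.22398907] 35.1667
```

View pics/scene8.png

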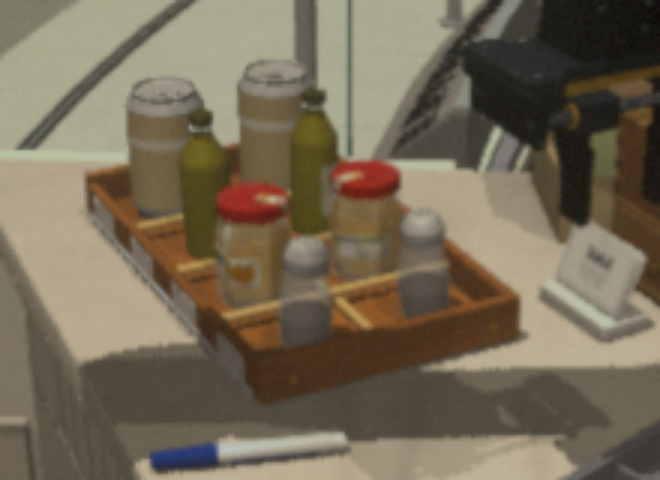

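All eight stand upright, back row in the same order as the front. Every offset is within about 5 mm of the aim, and the arm is clear.

```bash
python3 -c "
from h import *
print(workorder.job_done())"
```

```text
the job is handed in; nothing more can be done
None
```

All four fresh goods now stand upright in the back row, each directly behind the older one of its kind. I handed the job in at about 35 s of the 106 s limit.

- **Fresh goods:** in the last top-camera picture, each stands 98–102 mm behind its older partner. Sideways they are within about 5 mm of the middle, against the allowed 15 mm. The can is the furthest off, at about 5 mm.
- **Front row:** the older items show no movement beyond 1–2 mm of measuring noise, and all eight look upright in the picture.
- **Arm:** it was raised and clear of everything at the end. Wrist forces stayed below about 8 N at every reading.
- **Disagreements:** the two cameras differed by 3–9 mm in y, so the offsets come from the top camera alone, new against old. The networks also gave a few wrong matches, mostly low-confidence, such as calling the can a juice. I checked those against the pictures and ignored them.

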